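# Slide a spreader plate out of the feed rack and stack it on its heat sink

## Robot

A 6-joint arm with a two-finger parallel gripper is mounted at the origin on a cart in front of the work surface, level with it; the furniture and walls round the work are solid. World frame = base frame: x ahead of the robot, y to its left, z up, the work surface at z = 0. Lengths are in m, angles in degrees, forces in N, time in s.
With the tool pointing down it reaches from about 0.25 to 0.725 m from the base axis. Payload 9.7 kg.
Tool frame: the origin (TCP) lies at the very end of the fingers, on their centre line; the grasp point (between the pads) lies 19 mm behind it; z points along the fingers, y is the line along which they close (so a half turn about z gives the same grasp; the last joint's range is limited). The gripper opens to 85 mm and grips with 20 to 120 N. Pads are 22 mm wide; open, the fingers measure 114 mm over their backs; the gripper's body (76 mm by 85 mm) begins 54 mm behind the grasp point. The pads swing forward as they close: fully open they stand 13 mm farther back than shut.
Start: joints at [64.114, 4.979, 10.078, 95.1, 0, 90], TCP at [0.24, 0.495, 0.231] pointing down, gripper open.
Joint ranges: [-179.16, 179.16], [-48.56, 103.87], [-65.8, 70.77], [-126.05, 130.52], [-82.76, 87.17], [-180, 180]. Speed limits (degrees/s): [127.2, 127.2, 147.25, 180, 180, 180].

## Interface

Orientations are given as [roll, pitch, yaw] about the fixed x, y, z axes, in that order (R = Rz(yaw) Ry(pitch) Rx(roll)).
In Python, from workcell import bot gives the robot as it stands.
- The arm moves only by the tool step_arm, never from a script. Its argument "targets" is a list of rows, each a list of 3 entries, a list of its own where there are three numbers: the opening, from 0 (shut) to 1 (fully open), then the shift along the world's x, y, z in mm, then the turn, a rotation vector about the world's x, y, z in rad. In form: [[grip, [tx, ty, tz], [wx, wy, wz]], ...]. A call has 1 to 8 rows; each row is the pose to reach, as a shift and turn from the pose commanded when the call began; what a row does not reach only later rows make up. A row lasts 1/10 s, in which the tool goes at most 50 mm and 8.59 degrees, less where a joint would pass 70% of its speed; a pose out of reach is approached as far as the arm can. A call with a gripper value outside its range is refused whole. The fingers move at their own pace and stop on an object; "force" is the grip in N (left out, the last holds). Time passes only in rows, so rows that repeat a pose let the fingers close. It gives the time, the measured TCP pose, the force, the opening and the grip force at its end, in the units of the state.
- bot.get_obs(): the state, without advancing time (a new reading comes with each control period).
- bot.camera(name): name is "scene" or "top" or "wrist"; returns (picture, depth): 480x640x3 uint8, red, green, blue; 480x640 float32, m along the optical axis (not along the pixel's ray), 0 where there is no reading.
- bot.camera_params(name): a dict with "K" (3x3 intrinsics, pixels), "R" (3x3) and "t" (3): a world point X has camera coordinates R X + t. Camera axes: x right, y down, z forward; pixel columns grow to the right and rows downward; lengths in m; the calibration is good to about 2 mm. The wrist camera is an equidistant fisheye: a pixel r from the principal point sees the ray r / f radians off the axis. A picture is of the moment at which its call begins: read the wrist's pose just before it. camera_params takes no time and is no camera call; for the wrist camera it gives the pose at the moment of the call.
- bot.job_done(): hands the job in; it is judged then, once.
The state is a dict: "time": time; "q": joint angles; "qd": joint speeds; "joint_efforts": joint torques, N m; "ee_pos": TCP position; "tcp_rot": TCP orientation; "wrist_force": force on the tool from outside, world axes, zero at the start; "torque": the same for the moment, N m; "opening": finger opening in m; "grasp_force": force on a finger pad.
Only numpy, scipy, OpenCV 4.12 (cv2) and the standard library are available. Lean on these libraries where they do the work, as an engineer would, in place of code of your own. Each camera call takes 0.05 s, during which the arm holds its last target. There are 200 camera calls.

## Task

A thin aluminium plate lies in the channel of the small feed rack, under the rack's top board. Slide it forward along the deck until its front end sticks out over the front edge by about a third of its length, still lying flat on the deck, then take it by that end and lay it flat on top of the long heat sink, centred and lengthwise with it, without dropping it. Leave the two heat sinks and the other things on the bench where they stand, and let go.

Things in the scene. Friction and masses are not known exactly. Their poses are not given: they have to be found in the camera images.
- plate: Bare aluminium plate, 120 (x) x 56 (y) x 3 (z) mm, 60 g. Origin: centre of its underside; x along its length, front end at x = -60 mm. At the start it lies in the rack's channel, lengthwise, front end 12 to 30 mm behind the front edge of the deck. Too thin, and too closely flanked by the rails, to be picked up from the deck.
- plate_front (a point): Middle of the upper edge of the plate's front end (plate frame -60, 0, 3 mm).
- rack: Feed rack, fixed. Origin: on the worktop under the middle of the front edge of its deck; x runs back along the channel (away from the robot), y left, z up. Black deck 162 (x) x 82 (y) x 8 mm, top 50 mm above the worktop, on two legs at x = 23 to 37, y = +-(29 to 39) mm; nothing below or in front of its front edge.
- rack_lip (a point): Middle of the front edge of the rack's deck, on the deck's upper face (rack frame 0, 0, 50 mm); axes as rack.
- rack_channel (a point): Middle of the channel, on the deck (rack frame 80, 0, 50 mm). Steel side rails 6 mm high run from rack x = 3 to 158 mm, inner faces at y = +-30.5 mm (2.5 mm beside the plate); a rear stop 12 mm high at x = 155 mm. Deck, rails and plate are slippery (friction about 0.25): closed fingertips pressed on the plate with 5 to 20 N drag it along.
- rack_board (a point): Middle of the lower front edge of the grey top board (rack frame 40, 0, 200 mm). Board x = 40 to 165, y = +-52 mm, 12 mm thick, 150 mm above the deck, held by cheeks at x = 112 to 162, y = +-(41 to 49) mm; open in front and at the sides. A tool leaning back about 45 degrees (fingers forward and down) reaches in under it. Draw the gripped plate forward from under it before raising.
- sink_long: The long heat sink: dark metal, 104 (x) x 44 (y) mm, loose, 0.7 kg, standing on its fins, with a flat grey pad (98 x 40 mm) on it; upper face of the pad 47 mm above the worktop. Origin: centre of its underside; x along its length. The plate overhangs it by 6 mm at the sides and 8 mm at the ends when centred; either end of the plate may be at either end.
- sink_long_top (a point): Centre of the upper face of the long heat sink's pad, where the middle of the plate's underside belongs.
- sink_short: The square heat sink: same make, 56 x 56 mm, 47 mm high, loose, 0.5 kg; not used. Origin: centre of its underside. The two heat sinks stand left and right of the rack, either way round.
- tin: Small round tin, 57 mm across, 35 mm high, bystander. Origin: centre of its underside.
- battery: Block battery standing upright, 18 x 26 x 48 mm, bystander. Origin: centre of its underside.
- wick: Flat round reel of solder wick, 49 mm across, 10 mm high, bystander. Origin: centre of its underside.
- cutter: Side cutter with red handles lying flat, 123 mm long, 47 mm wide, 12 mm high, bystander. Origin: centre of its underside.
Not all that is in view belongs to the job. Several things have the shape of the plate; the one meant has the colours described above.

How it is judged:
By the outcome, as a careful person would: the job done as asked, in the order asked, and still so for the second after the job is handed in, with the robot touching nothing.
It also fails if it takes over 51 s, if anything falls off the work surface, if the arm or the gripper's body presses on something with over 40 N, if the wrist force passes 120 N, or if a joint passes its speed limit or range.

## Working session

There is one attempt and no reset: what is moved stays moved. The work goes in short steps, Python scripts to look and compute and a tool call to move; the robot and the scene stay as the last step left them, time stands still between calls to the robot, and variables do not carry over. Pictures are saved under pics/ and viewed, at most 11 in all, crops included, and the job is handed in when it is done.

Besides the shell and the picture viewer there is one more tool, called by a JSON object that holds its "api" and its "payload", one argument or row to a line. step_arm: Moves the arm, as the interface text tells. Its arguments: {"type":"object","properties":{"targets":{"type":"array","items":{"type":"array"}},"force":{"type":"number"}},"required":["targets"]}

```bash
mkdir -p pics; ls; cat > h.py <<'E'
import numpy as np,cv2
from workcell import bot
def snap(n,f):
    p=bot.camera_params(n); im,d=bot.camera(n); cv2.imwrite(f'pics/{f}.png',im[:,:,::-1]); np.savez(f'pics/{f}.npz',im=im,d=d,**{k:np.array(p[k]) for k in 'KRt'}); return im,d,p
def world(f,u,v,z=None):
    "pixel -> world from depth, or on plane z"
    a=np.load(f'pics/{f}.npz'); r=np.linalg.solve(a['K'],[u,v,1]); R,t=a['R'],a['t']; c=-R.T@t
    if z is None: return c+R.T@r*np.median(a['d'][int(v)-1:int(v)+2,int(u)-1:int(u)+2])
    w=R.T@r; return c+w*(z-c[2])/w[2]
E
python3 - <<'E'
from h import *
snap('top','top0');snap('scene','sc0')
o=bot.get_obs();print(o)
E
```

```text
pics
{'time': 0.1, 'q': array([ 6.41137847e+01,  5.00967247e+00,  1.00418635e+01,  9.51016409e+01,
       -5.05807702e-04,  9.00004176e+01]), 'qd': array([ 0.01131218, -0.10150067,  0.14319121,  0.13067407,  0.00505407,
        0.03571806]), 'joint_efforts': array([ 8.33049171e-05, -5.21559763e+01,  4.65654588e+01,  1.60013360e-02,
        5.51770086e-05, -3.96888674e-05]), 'ee_pos': array([0.24003611, 0.49463192, 0.23066314]), 'tcp_rot': array([-1.79930550e+02,  5.06313506e-04,  1.54113368e+02]), 'wrist_force': array([-0.55123926, -0.76180676, -0.32119533]), 'torque': array([-0.01134513,  0.00083661, -0.03017464]), 'grasp_force': 0.0, 'opening': 0.08551468095459379}
```

View pics/top0.png

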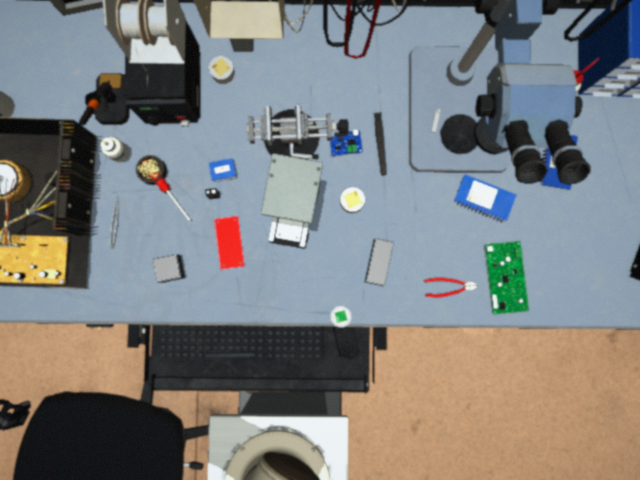

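View pics/sc0.png

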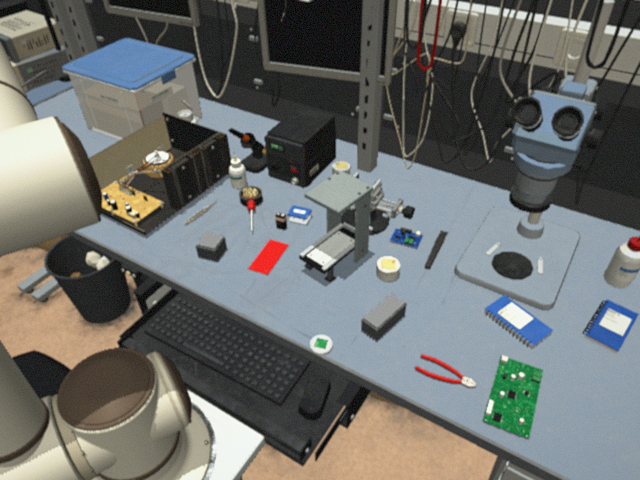

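The top view shows the rack at (292,205) with a bare metal plate end at (289,232). The long sink is at (379,262), the square sink at (168,268), the wick at (341,316), the tin at (352,200), the battery at (212,193) and the cutter at (450,288). The other plate shapes are the red one at (229,243), the green board at (506,278) and the blue boards at (485,197). Only the bare metal one in the rack fits the description, so I'll confirm it in a crop.

```bash
python3 - <<'E'
from h import *
a=cv2.imread('pics/top0.png')[145:295,245:405]; b=cv2.imread('pics/sc0.png')[165:345,290:420]
A=cv2.resize(a,None,fx=3.4,fy=3.4,interpolation=cv2.INTER_CUBIC);cv2.imwrite('pics/c1.png',A)
B=cv2.resize(b,None,fx=3.3,fy=3.3,interpolation=cv2.INTER_CUBIC);cv2.imwrite('pics/c2.png',B);print(A.shape,B.shape)
for n,u,v in [('board',292,185),('plate',289,234),('sinkL',379,262),('sinkS',168,268),('tin',352,200),('wick',341,316),('bench',330,270),('cut',465,287)]: print(n,world('top0',u,v).round(4))
p=bot.camera_params('top');print(p)
E
```

```text
(510, 544, 3) (594, 429, 3)
board [ 0.6474 -0.0308  0.2124]
plate [ 0.5657 -0.0193  0.0537]
sinkL [ 0.505  -0.2243  0.0459]
sinkS [0.4858 0.2535 0.046 ]
tin [ 0.6487 -0.163   0.0331]
wick [ 0.3807 -0.1407  0.011 ]
bench [ 4.873e-01 -1.146e-01 -3.000e-04]
cut [ 0.451  -0.4299  0.008 ]
{'K': array([[550.64664982,   0.        , 317.35009426],
       [  0.        , 550.64664982, 243.54675386],
       [  0.        ,   0.        ,   1.        ]]), 'R': array([[ 0.0113107 , -0.99990371,  0.00804008],
       [-0.99626168, -0.01195744, -0.08555511],
       [ 0.08564301, -0.00704233, -0.996301  ]]), 't': array([-0.09030756,  0.54628456,  1.25198364])}
```

View pics/c1.png

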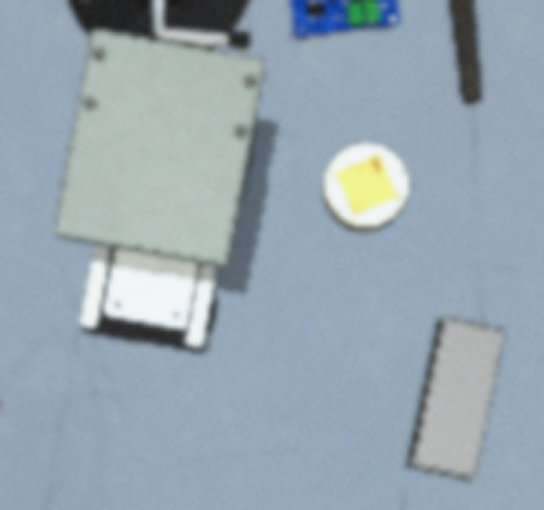

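View pics/c2.png

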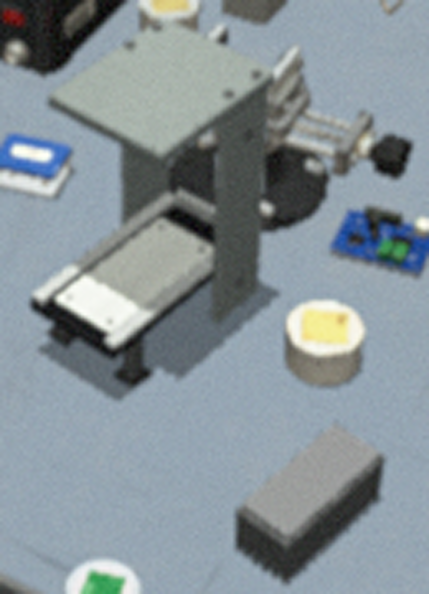

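The crops confirm it. A bare metal plate lies in the channel between two bright rails, with its front end at about c1 (106,313)-(190,328), under the grey board. The long sink is at c1 (410-505, 318-478). Next I'll refine these from the depth data and the corners.

```bash
python3 - <<'E'
from h import *
a=np.load('pics/top0.npz');d=a['d'];v,u=np.mgrid[:480,:640]
P=(np.stack([u,v,np.ones_like(u)],-1)@np.linalg.inv(a['K']).T*d[...,None]-a['t'])@a['R']
def rect(n,box,lo,hi):
    x0,x1,y0,y1=box;p=P[y0:y1,x0:x1].reshape(-1,3);p=p[(p[:,2]>lo)&(p[:,2]<hi)]
    (c,s,an)=cv2.minAreaRect((p[:,:2]*1000).astype(np.float32));print(n,len(p),np.round(c,1),np.round(s,1),round(an,1),'z',np.median(p[:,2]).round(4))
rect('board',(255,330,150,225),.2,.225)
rect('sinkL',(360,400,230,295),.04,.055)
rect('sinkS',(145,190,245,290),.04,.055)
rect('tin',(335,370,180,220),.025,.045)
c=lambda x,y,z:(world('top0',245+(x+.5)/3.4-.5,145+(y+.5)/3.4-.5,z)*1000).round(1)[:2]
for n,x,y,z in [('bFL',58,235,.212),('bFR',226,265,.212),('bBL',95,30,.212),('bBR',262,60,.212),('deckL',82,331,.05),('deckR',207,349,.05),('railLf',82,327,.056),('railRf',205,346,.056),('plL',106,313,.053),('plR',190,328,.053)]+[('s',*q,.047) for q in [(443,318),(505,330),(473,478),(410,465)]]: print(n,c(x,y,z))
s=lambda x,y,z:(world('sc0',290+(x+.5)/3.3-.5,165+(y+.5)/3.3-.5,z)*1000).round(1)[:2]
for n,x,y,z in [('deckL',32,303,.05),('deckR',112,350,.05),('plL',55,296,.053),('plR',103,323,.053)]+[('s',*q,.047) for q in [(237,512),(338,427),(383,460),(287,546)]]: print('sc',n,s(x,y,z))
E
```

```text
board 3226 [642.3 -29.9] [104.6 125.2] 80.1 z 0.2112
sinkL 833 [ 506.3 -225.7] [ 44.1 103.9] 78.1 z 0.0456
sinkS 578 [486.2 257.1] [55.6 56.4] 12.7 z 0.0461
tin 477 [ 651.  -164.1] [54.5 56.3] 46.7 z 0.0332
bFL [589.   28.3]
bFR [572.6 -69.8]
bBL [710.9   9. ]
bBR [694.3 -89.5]
deckL [547.2  26.5]
deckR [536.2 -57. ]
railLf [549.4  26. ]
railRf [537.7 -55.8]
plL [559.2  10.5]
plR [549.8 -45.6]
s [ 559.2 -214.8]
s [ 551.6 -256.4]
s [ 452.5 -235.1]
s [ 460.6 -193.1]
sc deckL [548.5  24.8]
sc deckR [537.2 -51.3]
sc plL [560.9  12.5]
sc plR [554.8 -32.9]
sc s [ 454.9 -197.7]
sc s [ 555.8 -220.8]
sc s [ 544.5 -259.6]
sc s [ 446.8 -238.3]
```

{"api": "step_arm", "payload": {
  "targets": [
    [0,[25,-50,-5],[0,0,-0.145]],
    [0,[45,-95,-10],[0,0,-0.29]],
    [0,[65,-140,-20],[0,0,-0.435]],
    [0,[85,-180,-25],[0,0,-0.58]],
    [0,[105,-220,-35],[0,0,-0.725]],
    [0,[125,-260,-40],[0,0,-0.87]],
    [0,[145,-300,-45],[0,0,-1.015]],
    [0,[165,-340,-50],[0,0,-1.16]]
  ]
}}

```text
time: 0.9
ee_pos: [0.4054, 0.153, 0.1809]
tcp_rot: [180.0, -0.0, 87.3]
wrist_force: [0.8, 1.2, 0.4]
opening: 0.0002
grasp_force: 0.0
```

{"api": "step_arm", "payload": {
  "targets": [
    [0,[15,-30,-5],[0,0,-0.145]],
    [0,[25,-55,-10],[0,0,-0.29]],
    [0,[35,-75,-15],[0,0,-0.435]],
    [0,[45,-95,-20],[0,0,-0.58]],
    [0,[55,-115,-25],[0,0,-0.725]],
    [0,[65,-135,-30],[0,0,-0.87]],
    [0,[75,-150,-30],[0,0,-1.015]],
    [0,[77,-159,-30],[0,0,-1.16]]
  ]
}}

```text
time: 1.7
ee_pos: [0.4825, -0.0053, 0.1505]
tcp_rot: [-180.0, 0.1, 20.8]
wrist_force: [-0.1, -0.8, -1.2]
opening: -0.0002
grasp_force: 0.0
```

{"api": "step_arm", "payload": {
  "targets": [
    [0,[0,0,0],[0,0,-0.14]],
    [0,[0,0,0],[0,0,-0.28]],
    [0,[0,0,0],[0,0,-0.42]],
    [0,[0,0,0],[0,0,-0.53]],
    [0,[0,0,0],[0,0,-0.53]]
  ]
}}

```text
time: 2.2
ee_pos: [0.4774, -0.0453, 0.1509]
tcp_rot: [-178.3, 0.1, -6.4]
wrist_force: [0.1, 0.1, -0.8]
opening: 0.0001
grasp_force: 0.0
```

{"api": "step_arm", "payload": {
  "targets": [
    [0,[0,0,-10],[-0.022,-0.129,0]],
    [0,[0,0,-20],[-0.044,-0.258,0]],
    [0,[0,0,-30],[-0.065,-0.387,0]],
    [0,[0,0,-40],[-0.087,-0.516,0]],
    [0,[0,0,-50],[-0.109,-0.645,0]],
    [0,[0,0,-60],[-0.131,-0.774,0]],
    [0,[0,0,-60],[-0.131,-0.774,0]]
  ]
}}

```text
time: 2.9
ee_pos: [0.4953, -0.0474, 0.0792]
tcp_rot: [178.1, -43.2, -4.4]
wrist_force: [-1.3, -0.8, -0.8]
opening: -0.0004
grasp_force: 0.0
```

```bash
python3 - <<'E'
from h import *
snap('wrist','w1');o=bot.get_obs();print(o['ee_pos'],o['tcp_rot'],o['q'],o['wrist_force'])
E
```

```text
[ 0.49677462 -0.04756372  0.0849993 ] [178.17003929 -43.43521805  -4.3803102 ] [ -4.45250255 -48.46499992 -57.07008097  37.95804876  -1.78032526
 179.94755206] [-0.76310637  0.52102951  2.11137911]
```

View pics/w1.png

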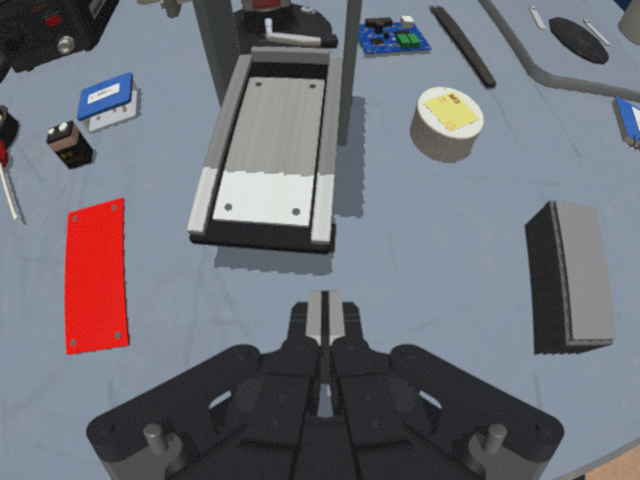

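The wrist picture shows the plate at (265,205), bare and in the channel, with its front holes at (228,207) and (296,212). It also shows joint 6 at its limit, so the other half turn is the right one. I'll work out that turn about the tool axis.

```bash
cat >> h.py <<'E'
from scipy.spatial.transform import Rotation as Ro
def des(lean,yaw=170.4): return Ro.from_euler('xyz',[180,lean,yaw],degrees=True)  # lean>0: fingers forward when yaw~170
def rv(R1,R0): return (R1*R0.inv()).as_rotvec().round(3)
E
python3 - <<'E'
from h import *
o=bot.get_obs();R0=Ro.from_euler('xyz',o['tcp_rot'],degrees=True)
T=des(45);print('z',T.as_matrix().round(2))
F=T*Ro.from_euler('z',180,degrees=True)   # same axis, unflipped
for k in range(1,9):
    # first align partly then turn about tool axis
    print(k,[ (rv(F*Ro.from_euler('z',-8*j,degrees=True),R0)).tolist() for j in [k]])
print('start diff',rv(F,R0))
# axis for pure turns: 
print('axis',(-T.as_matrix()[:,2]).round(3), 'per 64deg', (-T.as_matrix()[:,2]*1.12).round(3))
E
```

```text
z [[-0.7   0.17  0.7 ]
 [ 0.12  0.99 -0.12]
 [-0.71  0.   -0.71]]
1 [[-0.077, -0.016, 0.031]]
2 [[-0.173, -0.002, 0.131]]
3 [[-0.269, 0.013, 0.232]]
4 [[-0.366, 0.027, 0.332]]
5 [[-0.462, 0.041, 0.432]]
6 [[-0.557, 0.056, 0.533]]
7 [[-0.653, 0.071, 0.633]]
8 [[-0.749, 0.085, 0.734]]
start diff [ 0.019 -0.03  -0.069]
axis [-0.697  0.118  0.707] per 64deg [-0.781  0.132  0.792]
```

{"api": "step_arm", "payload": {
  "targets": [
    [0,[10,10,15],[-0.077,-0.016,0.031]],
    [0,[20,20,30],[-0.173,-0.002,0.131]],
    [0,[33,36,45],[-0.269,0.013,0.232]],
    [0,[33,36,45],[-0.366,0.027,0.332]],
    [0,[33,36,45],[-0.462,0.041,0.432]],
    [0,[33,36,45],[-0.557,0.056,0.533]],
    [0,[33,36,45],[-0.653,0.071,0.633]],
    [0,[33,36,45],[-0.749,0.085,0.734]]
  ]
}}

```text
time: 3.75
ee_pos: [0.5331, -0.012, 0.1398]
tcp_rot: [137.7, -18.3, 62.0]
wrist_force: [-0.2, 0.4, -0.4]
opening: -0.0001
grasp_force: 0.0
```

{"api": "step_arm", "payload": {
  "targets": [
    [0,[0,0,0],[-0.1,0.017,0.101]],
    [0,[0,0,0],[-0.2,0.034,0.203]],
    [0,[0,0,0],[-0.3,0.051,0.304]],
    [0,[0,0,0],[-0.4,0.068,0.406]],
    [0,[0,0,0],[-0.5,0.085,0.507]],
    [0,[0,0,0],[-0.6,0.102,0.609]],
    [0,[0,0,0],[-0.7,0.119,0.71]],
    [0,[0,0,0],[-0.8,0.136,0.811]]
  ]
}}

```text
time: 4.55
ee_pos: [0.5331, -0.012, 0.1397]
tcp_rot: [142.5, 26.7, 111.3]
wrist_force: [-0.3, -0.2, -0.2]
opening: -0.0003
grasp_force: 0.0
```

```bash
python3 - <<'E'
from h import *
o=bot.get_obs();R0=Ro.from_euler('xyz',o['tcp_rot'],degrees=True);T=des(45)
print(o['time'],o['ee_pos'],o['tcp_rot'],o['q'].round(1))
r=rv(T,R0);print(r,np.linalg.norm(r)*57.3)
E
```

```text
4.55 [ 0.53309484 -0.01204905  0.13971538] [142.50007139  26.73232738 111.34648959] [  3.3 -42.7 -49.3  39.2  -8.7  59.2]
[-0.613  0.099  0.613] 49.996967161118874
```

{"api": "step_arm", "payload": {
  "targets": [
    [0,[0,0,-10],[-0.102,0.017,0.102]],
    [0,[0,0,-20],[-0.204,0.033,0.204]],
    [0,[0,0,-30],[-0.306,0.05,0.306]],
    [0,[0,0,-40],[-0.409,0.066,0.409]],
    [0,[0,0,-50],[-0.511,0.083,0.511]],
    [0,[0,0,-55],[-0.613,0.099,0.613]],
    [0,[0,0,-55],[-0.613,0.099,0.613]]
  ]
}}

```text
time: 5.25
ee_pos: [0.5331, -0.012, 0.083]
tcp_rot: [179.9, 45.0, 170.1]
wrist_force: [0.8, -0.4, -0.1]
opening: -0.0002
grasp_force: 0.0
```

```bash
python3 - <<'E'
from h import *
o=bot.get_obs();R0=Ro.from_euler('xyz',o['tcp_rot'],degrees=True)
print(o['ee_pos'],o['tcp_rot'],o['q'].round(1))
p=bot.camera_params('wrist');c=-p['R'].T@p['t'];print('cam',c,'tool frame',R0.inv().apply(c-o['ee_pos']))
p0=np.load('pics/w1.npz');print('cam at w1',-p0['R'].T@p0['t'])
r=rv(des(45),R0);print(r)
E
```

```text
[ 0.53308455 -0.01203485  0.082966  ] [179.93261501  44.99883037 170.11746688] [  3.8 -41.4 -55.   32.2  -9.6   9.8]
cam [0.37653531 0.01520018 0.12598624] tool frame [ 8.19427189e-02  1.30470854e-04 -1.42777895e-01]
cam at w1 [ 0.45814297 -0.03981396  0.23960037]
[-0.001  0.     0.004]
```

{"api": "step_arm", "payload": {
  "targets": [
    [0,[25,-4,0],[0,0,0]],
    [0,[50,-8,0],[0,0,0]],
    [0,[82,-14,-8],[0,0,0]],
    [0,[82,-14,-18],[0,0,0]],
    [0,[82,-14,-24],[0,0,0]],
    [0,[82,-14,-26],[0,0,0]],
    [0,[82,-14,-26],[0,0,0]]
  ]
}}

```text
time: 5.95
ee_pos: [0.6164, -0.0263, 0.0587]
tcp_rot: [179.6, 45.3, 169.6]
wrist_force: [2.5, -0.0, 7.2]
opening: 0.0003
grasp_force: 3.6
```

{"api": "step_arm", "payload": {
  "targets": [
    [0,[0,0,-1],[0,0,0]],
    [0,[-5,1,-1],[0,0,0]],
    [0,[-12,2,-1],[0,0,0]],
    [0,[-20,3.5,-1],[0,0,0]],
    [0,[-28,5,-1],[0,0,0]],
    [0,[-35,6,-1],[0,0,0]],
    [0,[-40,7,-1],[0,0,0]],
    [0,[-40,7,-1],[0,0,0]]
  ]
}}

```text
time: 6.75
ee_pos: [0.5762, -0.0189, 0.0587]
tcp_rot: [179.5, 45.4, 169.6]
wrist_force: [-4.0, 1.0, 12.1]
opening: -0.0001
grasp_force: 5.7
```

```bash
python3 - <<'E'
from h import *
snap('top','top1');snap('scene','sc1');o=bot.get_obs();print(o['ee_pos'],o['wrist_force'])
a=cv2.imread('pics/top1.png')[195:275,245:325]; b=cv2.imread('pics/sc1.png')[195:305,280:390]
cv2.imwrite('pics/c3.png',np.hstack([cv2.resize(a,(400,400),interpolation=2),cv2.resize(b,(400,400),interpolation=2)]))
E
```

```text
[ 0.57636344 -0.01894149  0.05862562] [-1.21582122  0.44845477 11.97660234]
```

View pics/c3.png

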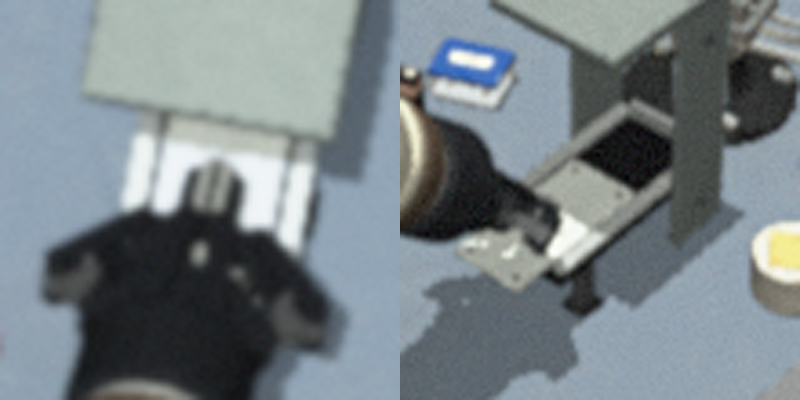

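```bash
python3 - <<'E'
from h import *
x=np.array([np.cos(np.radians(-9.6)),np.sin(np.radians(-9.6))]);y=np.array([-x[1],x[0]])
for n,u,v in [('FL',458,250),('FR',520,291),('RR',635,197),('RL',580,151),('lipR',558,276)]:
    w=world('sc1',280+(u-400+.5)/400*110-.5,195+(v+.5)/400*110-.5,.053)[:2]*1000; r=w-[541.5,-14]; print(n,w.round(1),'rack',(r@x).round(1),(r@y).round(1))
E
```

```text
FL [521.4  17.4] rack -25.1 27.6
FR [510.5 -37.8] rack -26.6 -28.7
RR [625.2 -56.6] rack 89.7 -28.0
RL [ 6.465e+02 -4.000e-01] rack 101.2 31.0
lipR [534.6 -51.6] rack -0.6 -38.2
```

{"api": "step_arm", "payload": {
  "targets": [
    [0,[-5,1,0],[0,0,0]],
    [0,[-10,2,0],[0,0,0]],
    [0,[-14,2.5,0],[0,0,0]],
    [0,[-14,2.5,0],[0,0,0]],
    [0,[-14,2.5,10],[0,0,0]],
    [0,[-14,2.5,35],[0,0,0]],
    [0,[-50,9,70],[0,0,0]],
    [0,[-80,14,90],[0,0,0]]
  ]
}}

```text
time: 7.65
ee_pos: [0.4989, -0.0044, 0.1445]
tcp_rot: [179.9, 44.5, 169.8]
wrist_force: [-54.7, -9.0, 9.2]
opening: 0.0003
grasp_force: 0.0
```

```bash
python3 - <<'E'
from h import *
o=bot.get_obs();print(o['time'],o['ee_pos'],o['tcp_rot'],o['q'].round(1))
snap('top','top2');snap('scene','sc2')
a=cv2.imread('pics/top2.png')[195:275,245:325]; b=cv2.imread('pics/sc2.png')[195:305,280:390]
cv2.imwrite('pics/c4.png',np.hstack([cv2.resize(a,(400,400),interpolation=2),cv2.resize(b,(400,400),interpolation=2)]))
E
```

```text
7.65 [ 0.49893934 -0.00440398  0.14449469] [179.8953796   44.48386675 169.79012187] [  5.8 -48.6 -50.9  44.3 -11.   11.5]
```

View pics/c4.png

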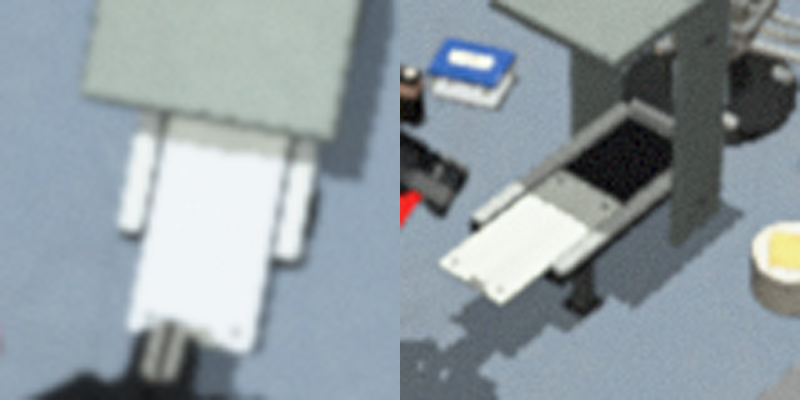

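```bash
python3 - <<'E'
from h import *
x=np.array([np.cos(np.radians(-9.6)),np.sin(np.radians(-9.6))]);y=np.array([-x[1],x[0]])
def pr(n,w): w=w[:2]*1000;r=w-[541.5,-14]; print(n,w.round(1),'rack',(r@x).round(1),(r@y).round(1))
for n,u,v in [('FL',440,263),('FR',500,304),('RR',617,219),('RL',555,172)]: pr(n,world('sc2',280+(u-400+.5)/400*110-.5,195+(v+.5)/400*110-.5,.053))
for n,u,v in [('tFL',129,328),('tFR',251,353),('tmR',278,160),('tmL',160,140),('railL',118,233),('railR',303,265)]: pr(n,world('top2',245+(u+.5)/5-.5,195+(v+.5)/5-.5,.053))
o=bot.get_obs();R0=Ro.from_euler('xyz',o['tcp_rot'],degrees=True);print(o['time'],o['q'].round(2))
for l in (45,30,15,0): print(l,rv(des(l,169),R0))
E
```

```text
FL [505.2  20.7] rack -41.5 28.1
FR [494.2 -33.2] rack -43.4 -26.8
RR [600.4 -57.1] rack 65.2 -32.7
RL [619.1   3. ] rack 73.7 29.7
tFL [505.8  21.8] rack -41.2 29.3
tFR [495.2 -33.4] rack -42.4 -26.9
tmR [582.9 -44.4] rack 45.9 -23.0
tmL [591.4   9.3] rack 45.3 31.3
railL [548.8  27.5] rack 0.3 42.2
railR [535.3 -56.4] rack 0.9 -42.8
7.75 [  5.83 -48.55 -50.99  44.17 -10.99  11.52]
45 [-0.003 -0.009 -0.017]
30 [ 0.045  0.249 -0.016]
15 [ 0.093  0.506 -0.016]
0 [ 0.141  0.764 -0.015]
```

The plate now overhangs by about 41 mm and lies flat, with its front centre at (500,-6) mm and yaw about -9. Next I bring the tool to a 12 degree lean and straddle the front end, sides between the pads.

{"api": "step_arm", "payload": {
  "targets": [
    [1,[8,-1,0],[0.025,0.14,0.005]],
    [1,[15,-3,0],[0.05,0.28,0.01]],
    [1,[23,-6,0],[0.076,0.42,0.015]],
    [1,[23,-6,0],[0.101,0.557,0.02]],
    [1,[23,-6,0],[0.101,0.557,0.02]],
    [1,[23,-6,0],[0.101,0.557,0.02]]
  ]
}}

```text
time: 8.35
ee_pos: [0.5238, -0.0106, 0.1421]
tcp_rot: [179.5, 12.2, 170.8]
wrist_force: [0.5, 0.1, 0.9]
opening: 0.0849
grasp_force: 0.0
```

```bash
python3 - <<'E'
from h import *
o=bot.get_obs();R0=Ro.from_euler('xyz',o['tcp_rot'],degrees=True);print(o['time'],o['ee_pos'],o['tcp_rot'],o['q'].round(2),o['opening'],rv(des(12,171),R0))
E
```

```text
8.35 [ 0.52376494 -0.01060552  0.14207412] [179.51225001  12.1531336  170.82504435] [ -0.42 -11.82 -16.83  72.89  -1.35   8.56] 0.0848540661664295 [-0.008  0.004  0.001]
```

{"api": "step_arm", "payload": {
  "targets": [
    [1,[-1,0,-30],[-0.008,0.004,0]],
    [1,[-1,0,-60],[-0.008,0.004,0]],
    [1,[-1,0,-85],[-0.008,0.004,0]],
    [1,[-1,0,-105],[-0.008,0.004,0]],
    [1,[-1,0,-112],[-0.008,0.004,0]],
    [1,[-1,0,-112],[-0.008,0.004,0]]
  ]
}}

```text
time: 8.95
ee_pos: [0.5213, -0.0101, 0.0311]
tcp_rot: [180.0, 12.2, 171.0]
wrist_force: [-0.3, 0.1, 0.6]
opening: 0.0853
grasp_force: 0.0
```

```bash
python3 - <<'E'
from h import *
o=bot.get_obs();print(o['time'],o['ee_pos'],o['wrist_force'])
im,d,p=snap('wrist','w2')
cv2.imwrite('pics/w2c.png',cv2.resize(im[120:400,140:500,::-1],(720,560)))
E
```

```text
8.95 [ 0.52130201 -0.01012817  0.03105149] [-0.28120628  0.0872928   0.57231185]
```

View pics/w2c.png

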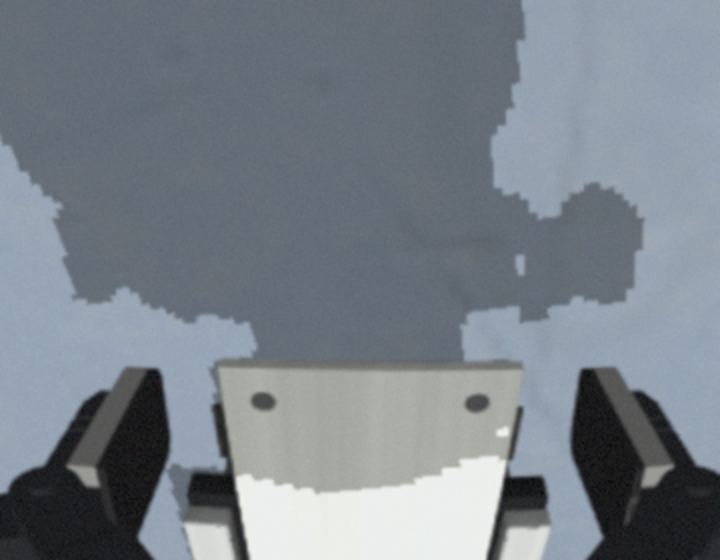

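The wrist picture shows the plate's front end, with its edge from (222,365) to (520,367). It sits centred and square between the open pads. Closing.

{"api": "step_arm", "payload": {
  "targets": [
    [0.5,[0,0,0],[0,0,0]],
    [0.5,[0,0,0],[0,0,0]],
    [0,[0,0,0],[0,0,0]],
    [0,[0,0,0],[0,0,0]],
    [0,[0,0,0],[0,0,0]]
  ],
  "force": 40
}}

```text
time: 9.5
ee_pos: [0.5231, -0.0103, 0.0316]
tcp_rot: [180.0, 12.1, 171.0]
wrist_force: [-1.7, 0.6, 6.8]
opening: 0.0544
grasp_force: 41.0
```

{"api": "step_arm", "payload": {
  "targets": [
    [0,[0,0,2],[0,0,0]],
    [0,[0,0,6],[0,0,0]],
    [0,[0,0,12],[0,0,0]],
    [0,[-10,1.5,15],[0,0,0]],
    [0,[-30,5,15],[0,0,0]],
    [0,[-55,9,15],[0,0,0]],
    [0,[-75,12,15],[0,0,0]],
    [0,[-75,12,15],[0,0,0]]
  ]
}}

```text
time: 10.3
ee_pos: [0.445, 0.0019, 0.0454]
tcp_rot: [-180.0, 12.0, 171.0]
wrist_force: [0.3, 0.1, -0.4]
opening: 0.0546
grasp_force: 42.2
```

```bash
python3 - <<'E'
from h import *
o=bot.get_obs();print(o['time'],o['ee_pos'],o['wrist_force'],o['torque'],o['q'].round(1))
snap('top','top3');snap('wrist','w3');snap('scene','sc3')
a=cv2.imread('pics/w3.png')[240:480,120:520];b=cv2.imread('pics/sc3.png')[195:345,220:420]
cv2.imwrite('pics/c5.png',np.hstack([cv2.resize(a,(400,300)),cv2.resize(b,(400,300),interpolation=2)]))
E
```

```text
10.3 [0.44504056 0.0019413  0.04541361] [ 0.32717643  0.13172472 -0.42651376] [ 0.061818    0.23146011 -0.00996866] [  1.7 -21.8 -35.1  64.9  -2.2  10.4]
```

View pics/c5.png

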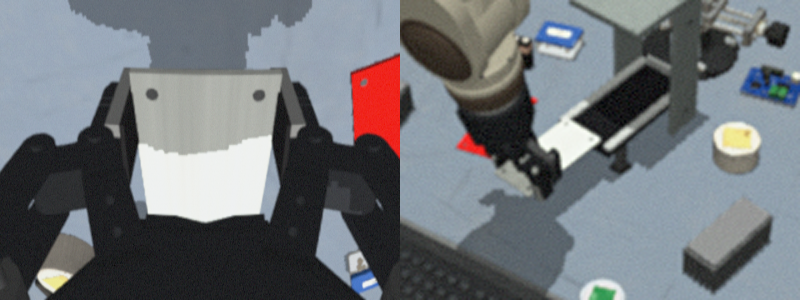

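The plate is held by its sides at the front end, with its far end at c5 (575,125)-(600,150) clear of the rails. I'll check its tilt from the scene depth.

```bash
python3 - <<'E'
from h import *
def plane(f,x0,x1,y0,y1,lo,hi):
    a=np.load(f'pics/{f}.npz');v,u=np.mgrid[y0:y1,x0:x1];d=a['d'][y0:y1,x0:x1]
    P=((np.stack([u,v,np.ones_like(u)],-1)@np.linalg.inv(a['K']).T*d[...,None]-a['t'])@a['R']).reshape(-1,3)
    c=a['im'][y0:y1,x0:x1].reshape(-1,3).astype(int); m=(P[:,2]>lo)&(P[:,2]<hi)&(c.min(1)>140)&(c.max(1)-c.min(1)<30);P=P[m]
    (b,*_)=np.linalg.lstsq(np.c_[P[:,:2],np.ones(len(P))],P[:,2],rcond=None)
    res=P[:,2]-np.c_[P[:,:2],np.ones(len(P))]@b; print(f,len(P),'slopes deg',np.degrees(b[:2]).round(2),'zc',P.mean(0).round(4),'std',res.std().round(4)); return P
plane('sc3',285,325,250,282,.04,.09)
P=plane('top3',265,320,225,290,.055,.09)
r=cv2.minAreaRect((P[:,:2]*1000).astype(np.float32));print(r)
E
```

```text
sc3 446 slopes deg [-8.08  0.22] zc [ 0.5202 -0.0091  0.0637] std 0.0035
top3 1100 slopes deg [-2.59  0.58] zc [ 0.5019 -0.0068  0.0641] std 0.0028
((519.9236450195312, -9.701248168945312), (81.35398864746094, 144.8180694580078), 81.28275299072266)
```

{"api": "step_arm", "payload": {
  "targets": [
    [0,[-15,2,0],[0,0,0]],
    [0,[-35,5,5],[0,0,0]],
    [0,[-50,8,15],[0,0,0]],
    [0,[-60,9,35],[0,0,0]],
    [0,[-60,9,60],[0,0,0]],
    [0,[-60,9,70],[0,0,0]],
    [0,[-60,9,70],[0,0,0]]
  ]
}}

```text
time: 11.15
ee_pos: [0.3885, 0.0107, 0.1167]
tcp_rot: [180.0, 12.2, 171.0]
wrist_force: [0.1, -0.3, 0.0]
opening: 0.0549
grasp_force: 42.3
```

```bash
cat >> h.py <<'E'
def plane(f,x0,x1,y0,y1,zc,tol):
    a=np.load(f'pics/{f}.npz');v,u=np.mgrid[y0:y1,x0:x1];d=a['d'][y0:y1,x0:x1]
    P=((np.stack([u,v,np.ones_like(u)],-1)@np.linalg.inv(a['K']).T*d[...,None]-a['t'])@a['R']).reshape(-1,3)
    c=a['im'][y0:y1,x0:x1].reshape(-1,3).astype(int); P=P[(abs(P[:,2]-zc)<tol)&(c.min(1)>130)&(c.max(1)-c.min(1)<30)]
    b=np.linalg.lstsq(np.c_[P[:,:2],np.ones(len(P))],P[:,2],rcond=None)[0]
    res=P[:,2]-np.c_[P[:,:2],np.ones(len(P))]@b; print(f,len(P),'slopes deg',np.degrees(b[:2]).round(2),'zc',P.mean(0).round(4),'std',res.std().round(4)); return P
E
python3 - <<'E'
from h import *
o=bot.get_obs();print(o['time'],o['ee_pos'],o['tcp_rot'],o['opening'],o['q'].round(1))
snap('top','top4');snap('scene','sc4')
P=plane('top4',250,330,200,330,.133,.03)
print(cv2.minAreaRect((P[:,:2]*1000).astype(np.float32)))
plane('sc4',230,350,200,330,.133,.03)
E
```

```text
11.15 [0.38847167 0.0106706  0.11674821] [179.9812185   12.16053487 171.0001618 ] 0.05492697353844805 [  3.5 -31.5 -33.5  76.2  -2.6  12.2]
top4 1226 slopes deg [-0.27 -0.01] zc [0.4368 0.0033 0.1364] std 0.0022
((435.7392272949219, 3.6484909057617188), (57.457759857177734, 98.6022720336914), 79.2783432006836)
sc4 622 slopes deg [-0.46  0.18] zc [0.4329 0.0026 0.1348] std 0.0017
```

{"api": "step_arm", "payload": {
  "targets": [
    [0,[8,-20,0],[0,0,0]],
    [0,[20,-55,0],[0,0,-0.01]],
    [0,[35,-95,0],[0,0,-0.02]],
    [0,[50,-135,0],[0,0,-0.035]],
    [0,[65,-175,0],[0,0,-0.05]],
    [0,[75,-210,-5],[0,0,-0.052]],
    [0,[82,-229,-15],[0,0,-0.052]],
    [0,[82,-229,-25],[0,0,-0.052]]
  ]
}}

```text
time: 12.05
ee_pos: [0.469, -0.2203, 0.088]
tcp_rot: [180.0, 11.9, 167.9]
wrist_force: [-0.8, 0.9, -1.3]
opening: 0.0545
grasp_force: 42.5
```

{"api": "step_arm", "payload": {
  "targets": [
    [0,[0,0,-20],[0,0,0]],
    [0,[0,0,-35],[0,0,0]],
    [0,[0,0,-42],[0,0,0]],
    [0,[0,0,-42],[0,0,0]]
  ]
}}

```text
time: 12.45
ee_pos: [0.4683, -0.2174, 0.0466]
tcp_rot: [180.0, 11.9, 168.1]
wrist_force: [-0.4, -0.3, -1.6]
opening: 0.0549
grasp_force: 42.4
```

```bash
python3 - <<'E'
from h import *
o=bot.get_obs();print(o['time'],o['ee_pos'],o['tcp_rot'],o['opening'],o['wrist_force'])
snap('top','top5');snap('scene','sc5')
P=plane('top5',340,420,215,320,.07,.012)
print(cv2.minAreaRect((P[:,:2]*1000).astype(np.float32)))
plane('sc5',340,420,270,350,.07,.012)
a=cv2.imread('pics/top5.png')[220:310,335:425];b=cv2.imread('pics/sc5.png')[270:360,340:430]
cv2.imwrite('pics/c6.png',np.hstack([cv2.resize(a,(400,400),interpolation=2),cv2.resize(b,(400,400),interpolation=2)]))
E
```

```text
12.45 [ 0.46825643 -0.21738235  0.04663156] [179.96448859  11.87165658 168.05329238] 0.054870835425612136 [-0.35484546 -0.3440092  -1.6097728 ]
top5 943 slopes deg [-0.24  0.69] zc [ 0.5218 -0.2271  0.0657] std 0.0024
((518.5287475585938, -227.39544677734375), (56.45440673828125, 91.82760620117188), 77.54537200927734)
sc5 542 slopes deg [-0.3   0.21] zc [ 0.5138 -0.227   0.0673] std 0.0016
```

View pics/c6.png

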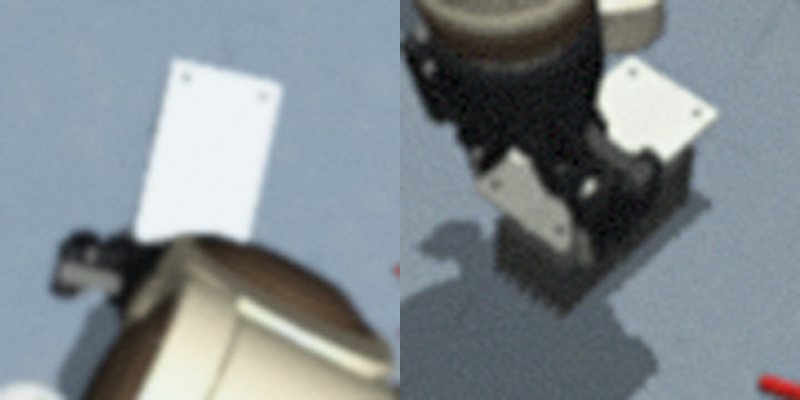

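{"api": "step_arm", "payload": {
  "targets": [
    [0,[1,-0.5,-6],[0,0,0]],
    [0,[2,-1,-11],[0,0,0]],
    [0,[2,-1,-14],[0,0,0]],
    [0,[2,-1,-15],[0,0,0]],
    [0,[2,-1,-15],[0,0,0]]
  ]
}}

```text
time: 13.05
ee_pos: [0.4712, -0.2193, 0.0333]
tcp_rot: [-180.0, 12.0, 168.0]
wrist_force: [-0.3, 1.0, -0.9]
opening: 0.0548
grasp_force: 42.5
```

{"api": "step_arm", "payload": {
  "targets": [
    [0,[0,0,-1],[0,0,0]],
    [0,[0,0,-1],[0,0,0]],
    [0,[0,0,-1],[0,0,0]]
  ]
}}

```text
time: 13.35
ee_pos: [0.4714, -0.2194, 0.0326]
tcp_rot: [-180.0, 12.1, 168.0]
wrist_force: [-0.3, 0.2, -0.4]
opening: 0.0544
grasp_force: 42.5
```

{"api": "step_arm", "payload": {
  "targets": [
    [0,[-1.5,1,-1],[0,0,0]],
    [0,[-1.5,1,-2],[0,0,0]],
    [0,[-1.5,1,-2],[0,0,0]],
    [0,[-1.5,1,-2],[0,0,0]]
  ]
}}

```text
time: 13.75
ee_pos: [0.4698, -0.2183, 0.0305]
tcp_rot: [-180.0, 12.0, 168.0]
wrist_force: [0.3, 0.1, 0.0]
opening: 0.0544
grasp_force: 42.5
```

{"api": "step_arm", "payload": {
  "targets": [
    [0,[0,0,-1],[0,0,0]],
    [0,[0,0,-1],[0,0,0]],
    [0,[0,0,-1],[0,0,0]]
  ]
}}

```text
time: 14.05
ee_pos: [0.4698, -0.2183, 0.0295]
tcp_rot: [-180.0, 12.0, 168.0]
wrist_force: [0.2, 0.3, -1.0]
opening: 0.0545
grasp_force: 42.4
```

{"api": "step_arm", "payload": {
  "targets": [
    [0,[0,0,-1],[0,0,0]],
    [0,[0,0,-1],[0,0,0]],
    [0,[0,0,-1],[0,0,0]]
  ]
}}

```text
time: 14.35
ee_pos: [0.4702, -0.2185, 0.0293]
tcp_rot: [-180.0, 12.1, 168.0]
wrist_force: [-2.0, 1.5, 6.1]
opening: 0.0549
grasp_force: 42.8
```

```bash
python3 - <<'E'
from h import *
o=bot.get_obs();print(o['time'],o['ee_pos'],o['wrist_force'],o['torque'])
snap('top','top6');snap('scene','sc6')
P=plane('top6',340,420,215,320,.05,.012)
print(cv2.minAreaRect((P[:,:2]*1000).astype(np.float32)))
plane('sc6',340,420,270,350,.05,.012)
E
```

```text
14.35 [ 0.47021156 -0.21851479  0.02925187] [-1.99278401  1.45854275  6.12044099] [0.12670439 0.23682834 0.03556979]
top6 928 slopes deg [0.  0.2] zc [ 0.5231 -0.2282  0.049 ] std 0.0024
((520.3887329101562, -227.92306518554688), (56.96426010131836, 92.2020034790039), 76.97631072998047)
sc6 547 slopes deg [-0.41 -0.52] zc [ 0.5162 -0.228   0.0491] std 0.0017
```

It rests on the pad, with about 6 N contact and level. Releasing.

{"api": "step_arm", "payload": {
  "targets": [
    [0.8,[0,0,0.5],[0,0,0]],
    [1,[0,0,0.5],[0,0,0]],
    [1,[0,0,0.5],[0,0,0]],
    [1,[0,0,0.5],[0,0,0]],
    [1,[-3,0.6,15],[0,0,0]],
    [1,[-8,1.5,40],[0,0,0]],
    [1,[-18,4,80],[0,0,0]],
    [1,[-30,6,110],[0,0,0]]
  ]
}}

```text
time: 15.25
ee_pos: [0.4397, -0.2122, 0.1403]
tcp_rot: [-180.0, 12.1, 168.1]
wrist_force: [0.4, -0.5, 0.9]
opening: 0.0855
grasp_force: 0.0
```

{"api": "step_arm", "payload": {
  "targets": [
    [1,[-30,30,10],[0,0,0]],
    [1,[-60,65,20],[0,0,0]],
    [1,[-75,105,25],[0,0,0]],
    [1,[-85,145,30],[0,0,0]],
    [1,[-85,180,30],[0,0,0]],
    [1,[-85,190,30],[0,0,0]],
    [1,[-85,190,30],[0,0,0]]
  ]
}}

```text
time: 15.95
ee_pos: [0.3548, -0.021, 0.1687]
tcp_rot: [180.0, 12.1, 168.2]
wrist_force: [0.9, 0.7, -0.4]
opening: 0.0853
grasp_force: 0.0
```

```bash
python3 - <<'E'
from h import *
o=bot.get_obs();print(o['time'],o['ee_pos'],o['wrist_force'],o['opening'])
snap('top','top7');snap('scene','sc7')
P=plane('top7',340,420,215,320,.05,.012)
print(cv2.minAreaRect((P[:,:2]*1000).astype(np.float32)))
plane('sc7',340,420,270,350,.05,.012)
b=cv2.imread('pics/sc7.png')[270:360,340:430];a=cv2.imread('pics/top7.png')[220:310,335:425]
cv2.imwrite('pics/c7.png',np.hstack([cv2.resize(a,(400,400),interpolation=2),cv2.resize(b,(400,400),interpolation=2)]))
E
```

```text
15.95 [ 0.35476963 -0.02097846  0.16869713] [ 0.90520473  0.73704277 -0.42894958] 0.08530287669995654
top7 1306 slopes deg [ 0.13 -0.09] zc [ 0.5063 -0.2253  0.049 ] std 0.0024
((506.6624450683594, -225.27767944335938), (56.1875, 120.12195587158203), 77.28692626953125)
sc7 1100 slopes deg [ 0.01 -0.02] zc [ 0.5033 -0.2257  0.0491] std 0.0016
```

View pics/c7.png

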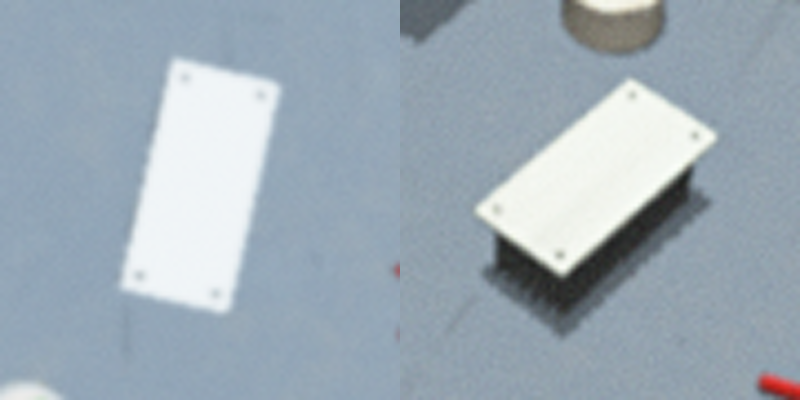

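The plate lies flat on the long heat sink. It is centred at (506.7,-225.3) mm against a measured sink centre of (506,-225.5), with yaw -12.7 against about -12. The gripper is well clear, so I'm handing it in.

```bash
python3 -c "
from workcell import bot
print(bot.job_done())"
```

```text
the job is handed in; nothing more can be done
None
```

The job is done and handed in at about 16 s: the plate was slid out to a 41 mm overhang, gripped by that end, laid flat on the long heat sink within about 1 mm and 1° of centre by my camera measurements, and released; the verdict was not shown.

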